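# Rack the plaster test plaque and hold the dial hardness tester on its ringed spot

### The arm

A 6-joint arm with a two-finger parallel gripper is mounted at the origin on a cart in front of the work surface, level with it; the furniture and walls round the work are solid. World frame = base frame: x ahead of the robot, y to its left, z up, the work surface at z = 0. Lengths are in m, angles in rad, forces in N, time in s.
With the tool pointing down it reaches from about 0.35 to 0.775 m from the base axis. Payload 5.5 kg.
Tool frame: the origin (TCP) lies on the centre line of the jaws, within the pads' length; the fingertips stand 11 mm ahead of it and the grasp point (between the pads) lies 8 mm behind it (env.tip_extent is the distance from the TCP to the fingertips, in m); z points along the fingers, y is the line along which they close (so a half turn about z gives the same grasp; the last joint's range is limited). The gripper opens to 85 mm and grips with 20 to 120 N. Pads are 22 mm wide; open, the fingers measure 114 mm over their backs; the gripper's body (76 mm by 85 mm) begins 54 mm behind the grasp point. The pads swing forward as they close: fully open they stand 13 mm farther back than shut.
Start: joints at [1.108, 0.313, 0.046, 1.304, 0, 1.431], TCP at [0.182, 0.545, 0.242] pointing down, gripper open.
Joint ranges: [-2.76, 2.76], [-0.86, 1.69], [-1.03, 1.26], [-2.2, 2.34], [-1.47, 1.5], [-3.14, 3.14]. Speed limits (rad/s): [2.57, 2.57, 3.14, 3.14, 3.14, 3.14].

### API

Orientations are given as a unit quaternion [w, x, y, z].
In Python, from workcell import env gives the robot as it stands.
- The arm moves only by the shell command python3 -m jog 'ROWS' [FORCE]. ROWS is JSON, a list of rows, each a list of 5 numbers: the gripper's target within -1 to 1 (shut at 1, half-way at 0, fully open at -1), then the shift along the tool's x, y, z in m, then the turn about the tool's z in degrees. In form: [[fingers, tx, ty, tz, turn], ...]. A call has 1 to 5 rows; each row shifts and turns the commanded pose from where the row before left it, along the tool's axes as they then stand; what a row does not reach is not made up. A row lasts 1/12 s, in which the tool goes at most 41.7 mm and 7.16 degrees, less where a joint would pass 70% of its speed; a pose out of reach is approached as far as the arm can. A call is refused whole if a number of a shift passes 0.0417 or a number of a turn 7.16, either way. A call with a gripper value outside its range is refused whole. The fingers move at their own pace and stop on an object; FORCE is the grip in N (left out, the last holds). Time passes only in rows, so rows that do not move let the fingers close. It gives the time, the measured TCP pose, the force, the opening and the grip force at its end, in the units of the state.
- env.get_state(): the state, without advancing time (a new reading comes with each control period).
- env.read_camera(name): name is "scene" or "side" or "wrist"; returns a dict with "img" (420x560x3 uint8, red, green, blue), "fov_y" (degrees; the focal length in pixels is half the picture's height over the tangent of half this angle, whatever the lens; pixels are square), "cx", "cy" (the principal point, pixels), "T" (4x4, takes a point from camera to world coordinates). Camera axes: x right, y up, looking along -z (the intrinsics and any distortion apply to the point x, -y, -z); pixel columns grow to the right and rows downward; lengths in m; the calibration is good to about 2 mm. A picture is of the moment at which its call begins. There is no depth.
- env.hand_in(): hands the job in; it is judged then, once.
The state is a dict: "clock": time; "joint_pos": joint angles; "qvel": joint speeds; "tau": joint torques, N m; "tcp_pos": TCP position; "orientation": TCP orientation; "wrist_force": force on the tool from outside, world axes, zero at the start; "ft_torque": the same for the moment, N m; "finger_gap": finger opening in m; "grip_force": force on a finger pad.
Only numpy, scipy, OpenCV 4.12 (cv2) and the standard library are available. Lean on these libraries where they do the work, as an engineer would, in place of code of your own. Each camera call takes 0.05 s, during which the arm holds its last target. There are 200 camera calls.

### The job

Stand the plaster plaque that leans against the plaster block in the empty middle slot of the peg rack, ringed spot uppermost, roughly centred on the two rails and resting fully down on them, and let go of it. Then lift the dial hardness tester out of its wooden stand and, holding it upright, press its tip gently on the middle of the blue ring until the needle stands in the green sector, never letting it run into the red; the program finishes while still holding it there. Leave the two plaques already in the rack and the round tin where they are.

Things in the scene. Friction and masses are not known exactly. Their poses are not given: they have to be found in the camera images.
- plaque_center (a point): Centre of the loose white plaster plaque, 22 thick (own x), 150 wide (own y), 130 mm tall (own z, to the edge with the ring), 0.45 kg. It starts leaning 18 degrees from upright, its top along own +x, against a fixed rough plaster block (about 65 x 120 x 70 mm high); about 60 mm of it stands clear above the block.
- plaque_spot (a point): The spot to test: a dot in a blue ring of 14 mm on the plaque's 22 mm wide top edge, midway across the thickness and 40 mm along own +y from the middle of the edge (65 mm above the centre along own z). Axes as the plaque's.
- rack: Fixed light-wood peg rack; origin on the bench under its middle. Three slots in a row along own x (centres -80, 0, +80 mm), each 27 mm wide between 12 mm pegs that rise 66 mm above the rails, tops rounded. A plaque stands across the row on two 26 mm wide rails (at y = -50 and +50 mm, tops 34 mm above the bench). The middle slot (x = 0) is empty; a plaque fits either way round.
- plaque_a_center (a point): Centre of the plaque that stands in the rack's slot at x = -80 mm; same size and axes as the plaque to be moved, no ring, loose. Leave it where it is. Between the two outer plaques 138 mm are free.
- plaque_b_center (a point): Centre of the plaque that stands in the rack's slot at x = +80 mm; same size, no ring, loose. Leave it where it is.
- tester_grip (a point): Centre of the black grip, 26 (own x) x 30 (own y) x 52 mm tall (own z, up), the top of the loose dial hardness tester (0.27 kg). Own -x is where the dial looks. On the axis below this point: green dial case, 62 mm across and 26 thick, middle 61 mm below; steel shoulder of 34 mm, underside 99 mm below; 14 mm stem; sprung tip, its end 154 mm below while unpressed.
- tester_tip (a point): The end of the tester's sprung tip, a brass ball of 10 mm: the point that must touch the spot. Axes as the tester's. It moves up into the stem as it is pressed.
- tester_plunger (a joint): How far the sprung tip is pressed in, in m: 0 free, 0.008 at the stop. The needle turns with it, 270 degrees clockwise for 8 mm: green sector from 3 to 6 mm, red from 7 mm. The spring needs about 1.2 N to start and 0.8 N more for each mm (3.6 N at 3 mm, 6 N at 6 mm).
- stand: Fixed dark wooden stand, 80 x 80 mm on a 104 mm foot, origin on the bench under its middle. The tester's shoulder rests on its top, 66 mm above the bench, with stem and tip hanging in a 17.5 mm bore on its axis. Lift the tester at least 60 mm straight up to clear it.
- tin: Loose flat white round tin, 70 mm across, 28 mm high, origin at its underside. Leave it alone.

How it is judged:
By the outcome, as a careful person would: the job done as asked, in the order asked, and still so for the second after the job is handed in, while the arm keeps its last pose, push and grip.
It also fails if it takes over 64 s, if anything falls off the work surface, if the arm or the gripper's body presses on something with over 40 N, if the wrist force passes 120 N, or if a joint passes its speed limit or range.

## Working session

There is one attempt and no reset: what is moved stays moved. The work goes in short steps, Python scripts to look and compute and a shell command to move; the robot and the scene stay as the last step left them, time stands still between calls to the robot, and variables do not carry over. Pictures are saved under pics/ and viewed, at most 10 in all, crops included, and the job is handed in when it is done.

```bash
mkdir -p pics; ls; cat > h.py <<'E'
import numpy as np, cv2
from workcell import env
def cam(n,save=None):
    c=env.read_camera(n)
    if save: cv2.imwrite('pics/'+save,c['img'][:,:,::-1])
    return c
def ray(c,u,v):
    f=c['img'].shape[0]/2/np.tan(np.radians(c['fov_y'])/2)
    p=np.array([[[u,v]]],float)
    K=np.array([[f,0,c['cx']],[0,f,c['cy']],[0,0,1.]])
    d=c.get('dist')
    x,y=(cv2.undistortPoints(p,K,np.array(d,float) if d is not None else None))[0,0]
    T=np.array(c['T']); r=T[:3,:3]@np.array([x,-y,-1.]); return T[:3,3],r/np.linalg.norm(r)
def onz(c,u,v,z):
    o,r=ray(c,u,v); return o+r*(z-o[2])/r[2]
def tri(a,b):
    A=np.zeros((3,3));q=np.zeros(3)
    for o,r in (a,b):
        P=np.eye(3)-np.outer(r,r);A+=P;q+=P@o
    return np.linalg.solve(A,q)
def proj(c,p):
    f=c['img'].shape[0]/2/np.tan(np.radians(c['fov_y'])/2)
    T=np.array(c['T']);q=T[:3,:3].T@(np.array(p)-T[:3,3]); return c['cx']+f*q[0]/-q[2], c['cy']-f*q[1]/-q[2]
E
python3 - <<'E'
from h import *
for n in ("scene","side","wrist"):
    c=cam(n,n+'0.png'); print(n,{k:(np.round(v,3).tolist() if k=='T' else v) for k,v in c.items() if k!='img'})
print(env.get_state())
a=[cv2.imread(f'pics/{n}0.png') for n in("scene","side")]
E
```

```text
pics
scene {'fov_y': 49.33427768055064, 'cx': 270.7181564135266, 'cy': 213.36593185263007, 'T': [[0.61, 0.433, -0.664, -0.202], [-0.792, 0.333, -0.511, -0.56], [-0.0, 0.838, 0.546, 0.723], [0.0, 0.0, 0.0, 1.0]]}
side {'fov_y': 43.9608578793062, 'cx': 281.2982566953334, 'cy': 215.62545763453107, 'T': [[0.975, 0.111, -0.193, 0.241], [-0.223, 0.46, -0.86, -1.258], [-0.006, 0.881, 0.473, 0.813], [0.0, 0.0, 0.0, 1.0]]}
wrist {'fov_y': 71.33540255508532, 'cx': 282.0676800079541, 'cy': 206.41788569314895, 'T': [[0.317, -0.907, -0.277, 0.111], [0.948, 0.303, 0.094, 0.569], [-0.001, -0.293, 0.956, 0.374], [0.0, 0.0, 0.0, 1.0]]}
{'clock': 0.15, 'joint_pos': array([1.10839457e+00, 3.13853941e-01, 4.52883418e-02, 1.30362206e+00,
       1.84475381e-05, 1.43119327e+00]), 'qvel': array([-0.00026031, -0.00281228,  0.0034243 , -0.0014999 , -0.00243488,
        0.00067373]), 'tau': array([ 2.06341589e-03, -4.81061625e+01,  2.98816001e+01,  1.38313530e-02,
       -1.49470438e-04, -8.02438564e-06]), 'tcp_pos': array([0.18224951, 0.54498152, 0.24161869]), 'orientation': array([-2.15057960e-04,  1.60699495e-01,  9.87003135e-01, -6.61652271e-04]), 'wrist_force': array([-0.16414459,  0.87932779, -0.02391069]), 'ft_torque': array([-0.00127444, -0.01832013, -0.0241371 ]), 'grip_force': 0.0, 'finger_gap': 0.08566252824293977}
```

View pics/scene0.png

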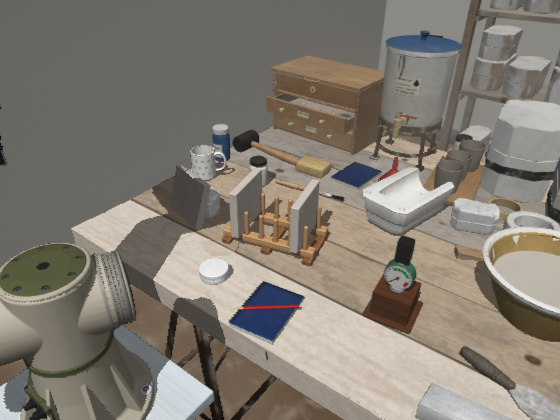

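View pics/side0.png

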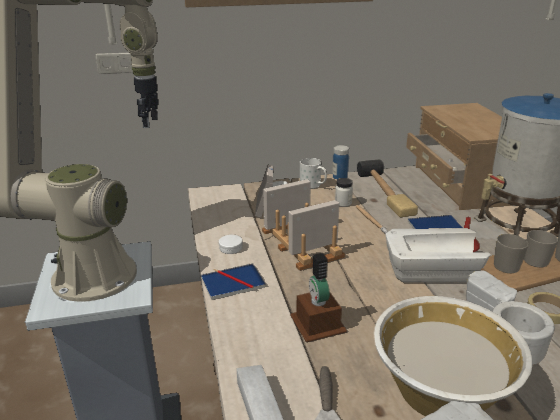

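The scene view shows the leaning plaque at (190,195), the rack at (275,230), the tester at (400,275) and the tin at (213,271). In the side view the plaque is at (265,188), the rack at (300,230) and the tester at (319,290). I'll enlarge both.

```bash
python3 - <<'E'
import cv2,numpy as np
a=cv2.imread('pics/scene0.png')[140:280,150:340]; b=cv2.imread('pics/side0.png')[155:275,230:370]
a=cv2.resize(a,None,fx=4,fy=4,interpolation=cv2.INTER_CUBIC);b=cv2.resize(b,None,fx=5,fy=5,interpolation=cv2.INTER_CUBIC)
cv2.imwrite('pics/a1.png',a);cv2.imwrite('pics/b1.png',b)
E
```

```text
(no output)
```

View pics/a1.png

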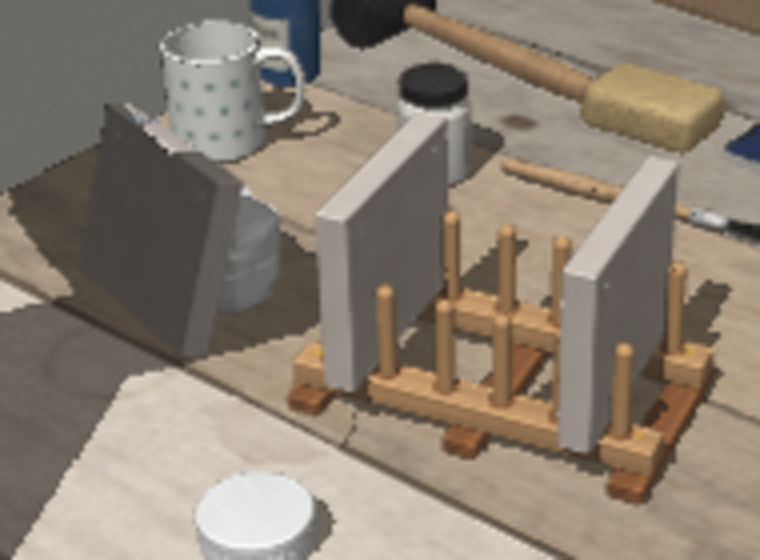

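View pics/b1.png

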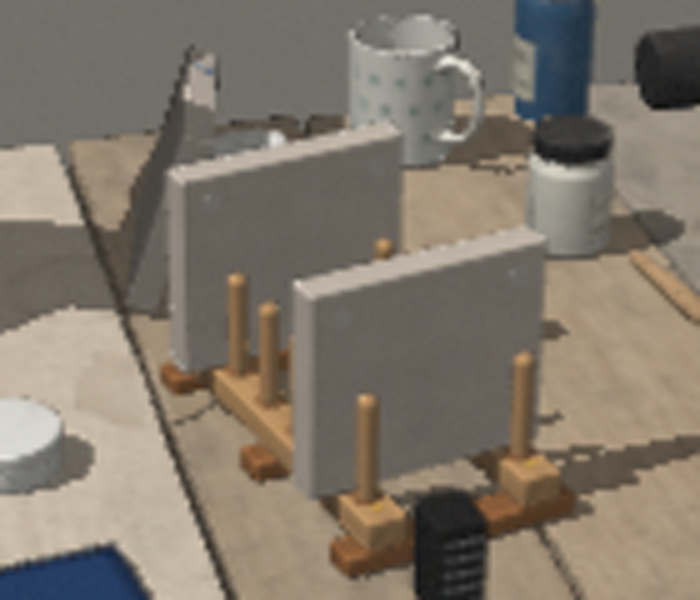

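The scene crop shows the loose plaque's front face with top corners at (107,105) and (225,180), and a bluish ring near its far end at (145,118). Outer plaque tops run (318,215)–(447,120) and (565,270)–(677,165), in crop pixels.

```bash
python3 - <<'E'
from h import *
s=cam('scene');d=cam('side')
S=lambda u,v:(150+u/4,140+v/4); D=lambda u,v:(230+u/5,155+v/5)
def P(c,p,z): return onz(c,*p,z).round(4)
print('loose top -x edge',P(s,S(107,105),.1304),P(s,S(225,181),.1304),'+x near',P(s,S(240,181),.1236))
print('loose bot near',P(s,S(185,356),.0068),P(s,S(207,352),0),'far',P(s,S(80,270),.0068))
print('side -x top far?',P(d,D(193,50),.1304),P(d,D(215,55),.1236),'bot',P(d,D(127,303),.0068),P(d,D(160,312),0))
for n,l in (('A',[(318,215),(347,219),(447,120),(419,115)]),('B',[(564,270),(597,278),(678,166),(650,157)])):
    q=np.array([P(s,S(*x),.164) for x in l]);print(n,q.tolist(),q.mean(0))
for n,l in (('A',[(167,172),(186,182),(403,135),(386,124)]),('B',[(293,287),(312,298),(547,238),(527,227)])):
    q=np.array([P(d,D(*x),.164) for x in l]);print(n+' side',q.tolist(),q.mean(0))
# grip black mask
for c,n,b in((s,'s',(390,425,230,270)),(d,'d',(308,332,248,285))):
    x0,x1,y0,y1=b; im=c['img'][y0:y1,x0:x1]; m=im.max(2)<60
    ys,xs=np.nonzero(m); u,v=xs.mean()+x0,ys.mean()+y0; print(n,u,v,xs.min()+x0,xs.max()+x0,ys.min()+y0,ys.max()+y0,P(c,(u,v),.165))
# blue ring
for c,n,b in((s,'s',(170,215,160,185)),(d,'d',(260,280,160,180))):
    x0,x1,y0,y1=b; im=c['img'][y0:y1,x0:x1].astype(int); m=(im[...,2]-im[...,0])>15
    ys,xs=np.nonzero(m); 
    if len(xs): print('ring',n,xs.mean()+x0,ys.mean()+y0,len(xs),P(c,(xs.mean()+x0,ys.mean()+y0),.127))
E
```

```text
loose top -x edge [0.5497 0.3531 0.1304] [0.5224 0.211  0.1304] +x near [0.5367 0.212  0.1236]
loose bot near [0.4832 0.2238 0.0068] [0.5023 0.2226 0.    ] far [0.514  0.3632 0.0068]
side -x top far? [0.5584 0.3458 0.1304] [0.5744 0.3496 0.1236] bot [0.4875 0.2269 0.0068] [0.5084 0.222  0.    ]
A [[0.4856, 0.0942, 0.164], [0.4927, 0.0773, 0.164], [0.6281, 0.1089, 0.164], [0.6224, 0.1279, 0.164]] [0.5572   0.102075 0.164   ]
B [[0.5253, -0.0584, 0.164], [0.5298, -0.0781, 0.164], [0.668, -0.0443, 0.164], [0.6671, -0.024, 0.164]] [ 0.59755 -0.0512   0.164  ]
A side [[0.4911, 0.0907, 0.164], [0.4991, 0.0749, 0.164], [0.6385, 0.1082, 0.164], [0.6329, 0.126, 0.164]] [0.5654  0.09995 0.164  ]
B side [[0.5288, -0.0656, 0.164], [0.5356, -0.0801, 0.164], [0.6787, -0.0422, 0.164], [0.6722, -0.0267, 0.164]] [ 0.603825 -0.05365   0.164   ]
s 404.3286052009456 250.19858156028369 394 414 236 265 [ 0.5321 -0.3299  0.165 ]
d 319.4185303514377 265.43130990415335 313 327 253 278 [ 0.5358 -0.3297  0.165 ]
ring s 184.0 169.5 2 [0.5528 0.3275 0.127 ]
ring d 271.5 169.0 2 [0.5624 0.3176 0.127 ]
```

Measurements agree with the given sizes: plaques A and B are 159 mm apart, and the loose plaque is 150 mm wide with its ring at the far end. Next I go above the loose plaque and turn there.

```bash
python3 -m jog '[[-1,-0.0376,-0.0128,0,0],[-1,-0.0376,-0.0128,0,0],[-1,-0.0376,-0.0128,0,0],[-1,-0.0376,-0.0128,0,0],[-1,-0.0376,-0.0128,0,0]]' 40
python3 -m jog '[[-1,-0.0376,-0.0128,0,0],[-1,-0.0376,-0.0128,0,0],[-1,-0.0376,-0.0128,0,0],[-1,-0.0376,-0.0128,0,0],[-1,-0.0376,-0.0128,0,0]]'
python3 -m jog '[[-1,-0.0376,-0.0128,0,0],[-1,0,0,0,-7],[-1,0,0,0,-7],[-1,0,0,0,-7],[-1,0,0,0,-7]]'
python3 -m jog '[[-1,0,0,0,-7],[-1,0,0,0,-7],[-1,0,0,0,-7],[-1,0,0,0,-7],[-1,0,0,0,-7]]'
python3 -m jog '[[-1,0,0,0,-7],[-1,0,0,0,-7],[-1,0,0,0,-7],[-1,0,0,0,-7],[-1,0,0,0,-6]]'
python3 -m jog '[[-1,0,0,0,0],[-1,0,0,0,0]]'
python3 - <<'E'
from h import *
c=cam('wrist','w1.png'); print(np.round(c['T'],3))
from scipy.spatial.transform import Rotation as R
q=env.get_state()['orientation'];print(R.from_quat(np.roll(q,-1)).as_matrix().round(3),env.get_state()['joint_pos'])
E
```

```text
clock: 0.67
tcp_pos: [0.3414, 0.4238, 0.2423]
orientation: [0.0, 0.16, 0.987, 0.0]
wrist_force: [0.9, 1.2, 0.0]
finger_gap: 0.0854
grip_force: 0.0
clock: 1.08
tcp_pos: [0.4997, 0.3031, 0.2423]
orientation: [0.0, 0.161, 0.987, 0.0]
wrist_force: [0.4, 0.6, -0.1]
finger_gap: 0.0854
grip_force: 0.0
clock: 1.5
tcp_pos: [0.5303, 0.28, 0.2419]
orientation: [-0.0, -0.085, 0.996, -0.0]
wrist_force: [-0.7, 0.4, 0.0]
finger_gap: 0.0853
grip_force: 0.0
clock: 1.92
tcp_pos: [0.5299, 0.2806, 0.2421]
orientation: [-0.0, -0.382, 0.924, 0.0]
wrist_force: [0.3, 0.3, -0.3]
finger_gap: 0.0853
grip_force: 0.0
clock: 2.33
tcp_pos: [0.5299, 0.2806, 0.2421]
orientation: [-0.0, -0.635, 0.772, 0.0]
wrist_force: [0.5, -0.7, 0.0]
finger_gap: 0.0855
grip_force: 0.0
clock: 2.5
tcp_pos: [0.5299, 0.2806, 0.2422]
orientation: [-0.0, -0.632, 0.775, 0.0]
wrist_force: [0.9, 0.7, -0.6]
finger_gap: 0.0853
grip_force: 0.0
[[-0.979 -0.193 -0.06   0.515]
 [ 0.202 -0.937 -0.286  0.208]
 [-0.001 -0.292  0.956  0.375]
 [ 0.     0.     0.     1.   ]]
[[-0.202 -0.979 -0.   ]
 [-0.979  0.202  0.   ]
 [ 0.     0.    -1.   ]] [ 3.53113309e-01  3.62130487e-01  1.15188007e-01  1.32402466e+00
  6.88128465e-05 -1.01412700e+00]
```

View pics/w1.png

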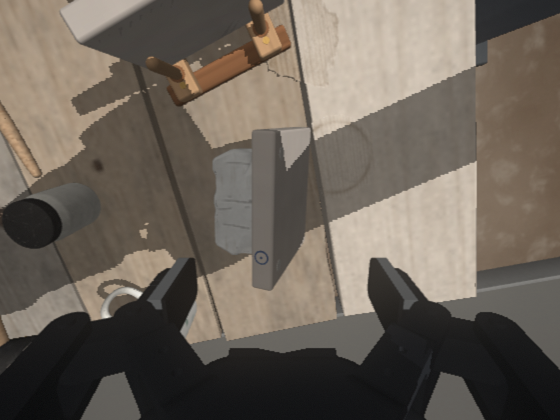

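The wrist view shows the plaque's top edge with corners at (252,130), (280,129), (273,289) and (252,288), the ring at (261,257), and the block behind it on the left.

```bash
python3 - <<'E'
from h import *
c=cam('wrist')
a=[onz(c,280,129,.1304),onz(c,273,289,.1304),onz(c,252,288,.1236),onz(c,252,130,.1236)]
for x in a: print(x.round(4))
m=np.mean(a,0); r=onz(c,261,257.5,.127); print('mid',m,'ring',r)
for i,j in((0,1),(3,2)): d=a[j]-a[i]; print(np.linalg.norm(d[:2]),np.degrees(np.arctan2(d[1],d[0])))
E
```

```text
[0.5184 0.2164 0.1304]
[0.5552 0.3598 0.1304]
[0.5763 0.3588 0.1236]
[0.5415 0.2127 0.1236]
mid [0.5478479  0.28694639 0.127     ] ring [0.55963749 0.32673663 0.127     ]
0.1480620821711025 75.6209951263195
0.15016700562044616 76.60841019116438
```

```bash
python3 -m jog '[[-1,0,0,0,2.2],[-1,-0.0096,-0.0096,0,0],[-1,0,0,0.035,0],[-1,0,0,0.035,0],[-1,0,0,0.035,0]]' 40
python3 -m jog '[[-1,0,0,0.034,0],[0.1,0,0,0,0],[0.1,0,0,0,0],[0.1,0,0,0,0],[0.1,0,0,0,0]]'
python3 -m jog '[[0.1,0,0,0,0],[0.1,0,0,0,0]]'
python3 - <<'E'
from h import *
c=cam('wrist','w2.png')
E
```

```text
clock: 3.02
tcp_pos: [0.5424, 0.288, 0.1369]
orientation: [0.001, -0.617, 0.787, -0.0]
wrist_force: [0.7, -0.7, -0.6]
finger_gap: 0.0854
grip_force: 0.0
clock: 3.43
tcp_pos: [0.5435, 0.2884, 0.1063]
orientation: [0.002, -0.618, 0.787, -0.001]
wrist_force: [0.1, 1.2, -0.1]
finger_gap: 0.0394
grip_force: 0.0
clock: 3.6
tcp_pos: [0.5429, 0.2882, 0.1055]
orientation: [0.002, -0.618, 0.786, -0.001]
wrist_force: [-1.0, -0.1, 0.3]
finger_gap: 0.0383
grip_force: 0.0
```

View pics/w2.png

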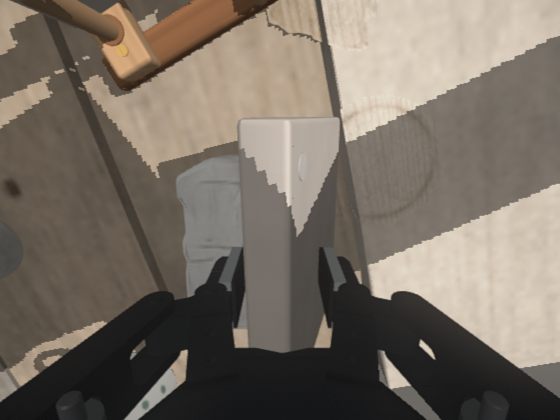

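The wrist view shows the fingers straddling the plaque's top, the left one over the block. I push the plaque upright, away from the block, and then close.

```bash
python3 -m jog '[[0.1,0,0.005,0,0],[0.1,0,0.005,0,0],[0.1,0,0.005,0,0],[0.1,0,0.005,0,0],[0.1,0,0.005,0,0]]'
python3 -m jog '[[0.1,0,0.005,0,0],[0.1,0,0.005,0,0],[0.25,0,0,0,0],[0.4,0,0,0,0],[0.6,0,0,0,0]]' 40
python3 -m jog '[[0.6,0,0,0,0],[0.6,0,0,0,0],[0.8,0,0,0,0],[1,0,0,0,0],[1,0,0,0,0]]' 80
python3 - <<'E'
from h import *
c=cam('wrist','w3.png');s=cam('scene');d=cam('side')
a=cv2.resize(s['img'][150:250,160:290],None,fx=3,fy=3);b=cv2.resize(d['img'][130:230,220:350],None,fx=3,fy=3)
cv2.imwrite('pics/p3.png',np.hstack([a,b])[:,:,::-1])
E
```

```text
clock: 4.07
tcp_pos: [0.5164, 0.2938, 0.1033]
orientation: [-0.0, -0.618, 0.786, 0.0]
wrist_force: [-0.6, -0.9, -0.4]
finger_gap: 0.0385
grip_force: 0.0
clock: 4.48
tcp_pos: [0.5083, 0.296, 0.1036]
orientation: [0.001, -0.618, 0.786, -0.0]
wrist_force: [1.6, 0.0, -1.1]
finger_gap: 0.0217
grip_force: 40.5
clock: 4.9
tcp_pos: [0.5083, 0.2961, 0.1036]
orientation: [0.001, -0.618, 0.786, -0.0]
wrist_force: [2.8, 0.9, 1.7]
finger_gap: 0.021
grip_force: 78.7
```

View pics/p3.png

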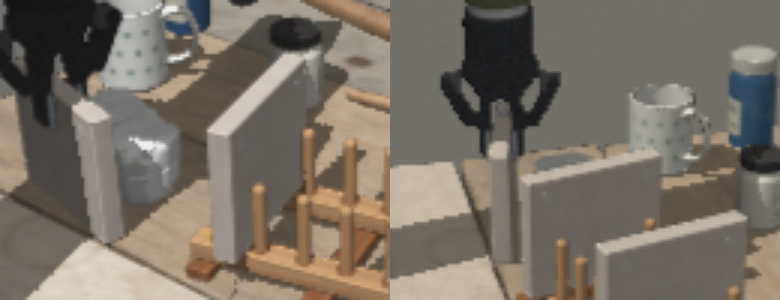

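The pictures show the plaque gripped upright, well clear of the block. I lift it and carry it over the middle slot.

```bash
python3 -m jog '[[1,0,0,-0.02,0],[1,0,0,-0.04,0],[1,0,0,-0.04,0],[1,0,0,-0.04,0],[1,0,0,-0.04,0]]'
python3 -m jog '[[1,0,0,-0.02,0],[1,0.031,-0.017,0,0],[1,0.031,-0.017,0,0],[1,0.031,-0.017,0,0],[1,0.031,-0.017,0,0]]'
python3 -m jog '[[1,0.031,-0.017,0,0],[1,0.031,-0.017,0,0],[1,0.031,-0.017,0,0],[1,0.031,-0.017,0,0],[1,0,0,0,6.8]]'
python3 -m jog '[[1,0,0,0,6.9],[1,0,0,0,6.9],[1,0,0,0,6.9],[1,0,0,0,6.9],[1,0,0,0,6.9]]'
python3 -m jog '[[1,0,0,0,6.9],[1,0,0,0,6.9],[1,0,0,0,6.8],[1,0,0,0,0],[1,0,0,0,0]]'
python3 - <<'E'
from h import *
c=cam('wrist','w4.png'); print(np.round(c['T'],3))
cv2.imwrite('pics/w4b.png',cv2.resize(c['img'],(800,600),interpolation=cv2.INTER_CUBIC)[:,:,::-1])
E
```

```text
clock: 5.47
tcp_pos: [0.5056, 0.2953, 0.2832]
orientation: [-0.003, -0.618, 0.786, 0.001]
wrist_force: [1.6, 0.4, -4.2]
finger_gap: 0.0211
grip_force: 79.3
clock: 5.88
tcp_pos: [0.5428, 0.1582, 0.3016]
orientation: [-0.002, -0.618, 0.786, 0.001]
wrist_force: [0.7, 0.2, -4.9]
finger_gap: 0.0214
grip_force: 79.6
clock: 6.3
tcp_pos: [0.5811, 0.0167, 0.3008]
orientation: [-0.003, -0.568, 0.823, 0.0]
wrist_force: [1.1, 0.5, -4.8]
finger_gap: 0.0211
grip_force: 79.6
clock: 6.72
tcp_pos: [0.5794, 0.0229, 0.3012]
orientation: [-0.002, -0.298, 0.955, 0.001]
wrist_force: [-0.2, -0.4, -4.8]
finger_gap: 0.0208
grip_force: 79.7
clock: 7.13
tcp_pos: [0.5799, 0.023, 0.3018]
orientation: [-0.002, -0.127, 0.992, 0.001]
wrist_force: [-0.2, -0.4, -3.5]
finger_gap: 0.0214
grip_force: 79.7
[[-0.252 -0.926 -0.28   0.508]
 [ 0.968 -0.241 -0.074  0.004]
 [ 0.001 -0.29   0.957  0.435]
 [ 0.     0.     0.     1.   ]]
```

View pics/w4b.png

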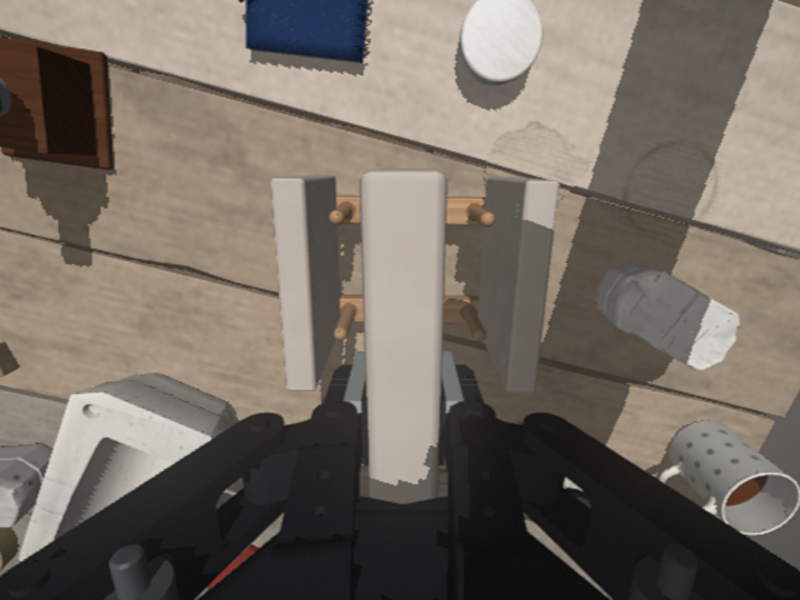

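The view shows the held plaque centred between B (top corners (272,179)…(315,389)) and A ((526,182)…(535,390)), with peg tops at (340,214), (483,213), (343,330) and (478,332), all in 800×600 pixels.

```bash
python3 - <<'E'
from h import *
c=cam('wrist'); st=env.get_state(); print(st['tcp_pos'])
k=.7
f=lambda l,z: np.array([onz(c,u*k,v*k,z)[:2] for u,v in l])
A=f([(526,182),(558,182),(506,390),(535,390)],.164);B=f([(272,179),(304,178),(286,389),(315,389)],.164)
ang=lambda d:np.degrees(np.arctan2(d[1],d[0]))
for n,q in(('A',A),('B',B)): print(n,q.mean(0).round(4),ang(q[2:].mean(0)-q[:2].mean(0)),np.linalg.norm(q[2:].mean(0)-q[:2].mean(0)))
print('mid',(A.mean(0)+B.mean(0))/2, ang(B.mean(0)-A.mean(0))+90,np.linalg.norm(B.mean(0)-A.mean(0)))
P=f([(340,214),(483,213),(343,331),(478,332)],.098); print('pegs',P.round(4).tolist(),P.mean(0), ang(P[2:].mean(0)-P[:2].mean(0)),np.linalg.norm(P[0]-P[1]),np.linalg.norm(P[0]-P[2]))
H=f([(362,173),(445,173)],.328);H2=f([(368,480),(440,480)],.328)
print('held near end',H.round(4).tolist(),np.linalg.norm(H[0]-H[1]),'axis ang',ang(H2.mean(0)-H.mean(0)),'centre',H.mean(0)+.075*(H2.mean(0)-H.mean(0))/np.linalg.norm(H2.mean(0)-H.mean(0)))
E
```

```text
[0.58035553 0.02289919 0.3023793 ]
A [0.5653 0.1084] 13.989287433642625 0.14616577450258825
B [ 0.604  -0.0462] 13.539854503860527 0.1474030738713393
mid [0.58462529 0.03113588] 14.04394141993177 0.1593785587014522
pegs [[0.5546, -0.0351], [0.5253, 0.0747], [0.6517, -0.0117], [0.6233, 0.1016]] [0.58872351 0.03234469] 14.456486861658863 0.11369943655033113 0.09987274527478805
held near end [[0.5119, -0.0051], [0.5067, 0.0146]] 0.02036153484461864 axis ang 14.70358864883181 centre [0.58185122 0.02376106]
```

The wrist camera and the fixed cameras differ by about 5 mm across the slot. I lower the plaque to just above the pegs, then compare it with its neighbours inside the same pictures so the bias cancels.

```bash
python3 -m jog '[[1,-0.003,0.003,0,0.5],[1,0,0,0.026,0],[1,0,0,0.026,0],[1,0,0,0.022,0],[1,0,0,0,0]]'
python3 -m jog '[[1,0,0,0,0],[1,0,0,0,0]]'
python3 - <<'E'
from h import *
c=cam('wrist','w5.png');s=cam('scene','s5.png');d=cam('side','d5.png')
print(env.get_state()['tcp_pos'])
a=cv2.resize(s['img'][130:270,210:340],None,fx=4,fy=4,interpolation=cv2.INTER_CUBIC)
cv2.imwrite('pics/s5c.png',a[:,:,::-1])
E
```

```text
clock: 7.65
tcp_pos: [0.5803, 0.027, 0.2242]
orientation: [-0.004, -0.122, 0.993, 0.001]
wrist_force: [-1.3, 0.6, -5.7]
finger_gap: 0.0216
grip_force: 79.4
clock: 7.82
tcp_pos: [0.5838, 0.0265, 0.2307]
orientation: [0.001, -0.121, 0.993, -0.0]
wrist_force: [0.3, 0.6, -3.1]
finger_gap: 0.0208
grip_force: 79.4
[0.58433815 0.02637986 0.23126816]
```

View pics/s5c.png

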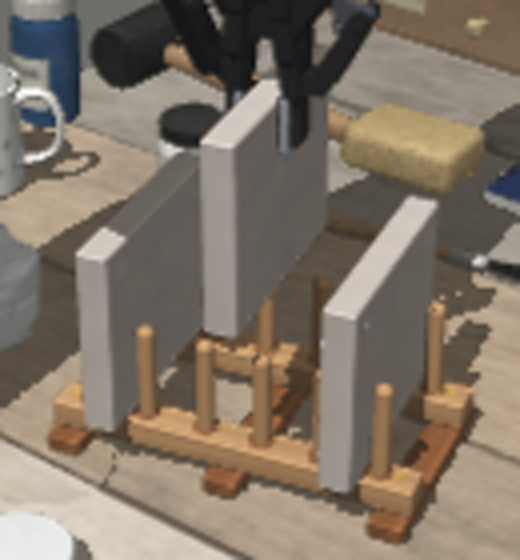

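View pics/w5.png

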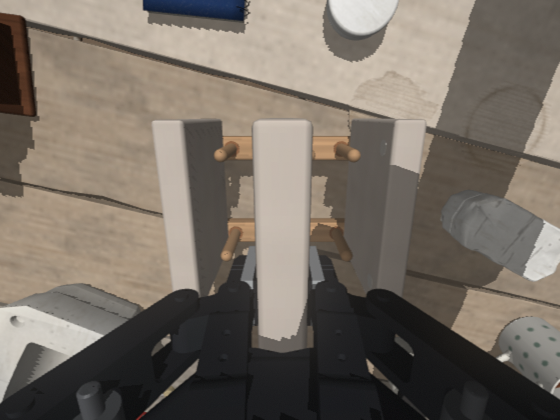

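The scene crop shows the held plaque just above the pegs, its near end bottom at (203,325)–(238,335), and the middle slot's near peg tops at (205,345) and (262,360). In the wrist view the held end is (254,121)–(311,121), B's is (153,122)–(184,121) and A's is (393,120)–(424,121). That was the tenth picture, so I work from numbers now.

```bash
python3 - <<'E'
from h import *
s=cam('scene');c=cam('wrist');t=env.get_state()['tcp_pos']; print(t)
th=np.radians(14.1);v=np.array([np.cos(th),np.sin(th)]);w=np.array([np.sin(th),-np.cos(th)])
S=lambda u,y,z: onz(s,210+u/4,130+y/4,z)[:2]
W=lambda u,y,z: onz(c,u,y,z)[:2]
def pr(n,*p): m=np.mean(p,0); print(n,'lat %.4f lon %.4f'%(m@w,m@v),'width %.4f'%abs((p[0]-p[1])@w))
print('tcp',t[:2]@w,t[:2]@v)
zt=t[2]+.0264;zb=zt-.13
pr('S held top',S(202,143,zt),S(233,150,zt)); pr('S held bot',S(203,326,zb),S(238,336,zb))
pr('S A',S(79,255,.164),S(107,262,.164));pr('S B',S(323,315,.164),S(356,322,.164))
pr('S midpegs',S(205,342,.1),S(262,357,.1)); pr('S peg1',S(146,327,.1),S(205,342,.1))
pr('W held',W(254,122,zt),W(311,122,zt));pr('W A',W(393,121,.164),W(424,121,.164));pr('W B',W(153,122,.164),W(184,121,.164))
pr('W pegs near',W(222,153,.098),W(352,153,.098));pr('W pegs far',W(231,255,.098),W(345,255,.098))
E
```

```text
[0.58394492 0.02641237 0.23072637]
tcp 0.1166411281804261 0.5727862871118706
S held top lat 0.1205 lon 0.4913 width 0.0192
S held bot lat 0.1159 lon 0.5033 width 0.0237
S A lat 0.0371 lon 0.4938 width 0.0191
S B lat 0.1959 lon 0.4903 width 0.0198
S midpegs lat 0.1145 lon 0.5255 width 0.0389
S peg1 lat 0.0746 lon 0.5266 width 0.0410
W held lat 0.1162 lon 0.5000 width 0.0199
W A lat 0.0338 lon 0.5015 width 0.0203
W B lat 0.1908 lon 0.5012 width 0.0204
W pegs near lat 0.1122 lon 0.5299 width 0.1168
W pegs far lat 0.1111 lon 0.6310 width 0.1141
```

```bash
python3 -m jog '[[1,-0.004,0.0026,0,0],[1,0,0,0,0],[1,0,0,0.012,0],[1,0,0,0.012,0],[1,0,0,0.011,0]]'
python3 -m jog '[[1,0,0,0,0],[1,0,0,0,0]]'
python3 -m jog '[[1,0,0,0.012,0],[1,0,0,0.008,0],[1,0,0,0,0]]'
```

```text
clock: 8.48
tcp_pos: [0.5867, 0.0301, 0.1941]
orientation: [0.0, -0.121, 0.993, -0.0]
wrist_force: [0.0, -0.4, -4.6]
finger_gap: 0.0212
grip_force: 80.0
clock: 8.65
tcp_pos: [0.586, 0.0301, 0.1938]
orientation: [-0.001, -0.121, 0.993, 0.0]
wrist_force: [-0.4, 0.4, -4.7]
finger_gap: 0.0211
grip_force: 79.5
clock: 8.9
tcp_pos: [0.5858, 0.03, 0.1732]
orientation: [-0.001, -0.121, 0.993, 0.0]
wrist_force: [-1.2, 0.9, -3.3]
finger_gap: 0.021
grip_force: 79.5
```

The plaque's bottom is 30 mm below the peg tops without contact, so I keep lowering.

```bash
python3 -m jog '[[1,0,0,0.012,0],[1,0,0,0.012,0],[1,0,0,0.006,0],[1,0,0,0,0],[1,0,0,0,0]]'
python3 -m jog '[[1,0,0,0.003,0],[1,0,0,0,0],[1,0,0,0,0]]'
```

```text
clock: 9.32
tcp_pos: [0.5863, 0.0299, 0.1445]
orientation: [-0.0, -0.121, 0.993, 0.0]
wrist_force: [0.7, -0.3, -3.8]
finger_gap: 0.0213
grip_force: 79.6
clock: 9.57
tcp_pos: [0.5867, 0.0299, 0.1418]
orientation: [0.0, -0.121, 0.993, -0.0]
wrist_force: [-0.3, -0.0, -4.8]
finger_gap: 0.021
grip_force: 79.8
```

```bash
python3 -m jog '[[1,0,0,0.003,0],[1,0,0,0,0],[1,0,0,0,0]]'
python3 -m jog '[[1,0,0,0.002,0],[1,0,0,0,0],[1,0,0,0,0]]'
python3 -m jog '[[1,0,0,0.0015,0],[1,0,0,0,0],[1,0,0,0,0]]'
```

```text
clock: 9.82
tcp_pos: [0.5863, 0.03, 0.1381]
orientation: [-0.0, -0.121, 0.993, 0.0]
wrist_force: [1.1, -0.7, -3.9]
finger_gap: 0.0213
grip_force: 79.7
clock: 10.07
tcp_pos: [0.5866, 0.0299, 0.1377]
orientation: [0.001, -0.121, 0.993, -0.0]
wrist_force: [-2.6, -0.2, 5.3]
finger_gap: 0.021
grip_force: 80.8
clock: 10.32
tcp_pos: [0.5866, 0.0298, 0.1376]
orientation: [0.001, -0.121, 0.993, -0.0]
wrist_force: [-6.8, -0.5, 15.0]
finger_gap: 0.0209
grip_force: 82.2
```

Seated at the expected height. I release and lift clear.

```bash
python3 -m jog '[[1,0,0,-0.002,0],[0.4,0,0,0,0],[0.2,0,0,0,0],[0,0,0,0,0],[0,0,0,0,0]]' 20
python3 -m jog '[[0,0,0,-0.015,0],[0,0,0,-0.03,0],[0,0,0,-0.04,0],[0,0,0,-0.04,0],[0,0,0,-0.04,0]]'
python3 -m jog '[[-0.3,0,0,-0.01,0],[-0.3,0,0,0,0],[-0.3,0,0,0,0]]'
python3 - <<'E'
from h import *
c=cam('wrist','w6.png');s=cam('scene','s6.png');d=cam('side','d6.png')
st=env.get_state();print(st['joint_pos'].round(3))
# ring / dark-blue pixels on plaque top in the wrist view
im=c['img'].astype(int);m=((im[...,2]-im[...,0])>25)
n,l,S,C=cv2.connectedComponentsWithStats(m.astype(np.uint8),connectivity=8)
for i in range(1,n):
    if S[i,4]>6: print(S[i],C[i].round(1),onz(c,*C[i],.164).round(4))
E
```

```text
clock: 10.73
tcp_pos: [0.5866, 0.0299, 0.1366]
orientation: [0.0, -0.121, 0.993, 0.0]
wrist_force: [-0.9, -0.0, -0.3]
finger_gap: 0.0429
grip_force: 0.0
clock: 11.15
tcp_pos: [0.5861, 0.03, 0.3031]
orientation: [-0.0, -0.121, 0.993, 0.0]
wrist_force: [1.7, 0.7, 0.7]
finger_gap: 0.0428
grip_force: 0.0
clock: 11.4
tcp_pos: [0.587, 0.0299, 0.3121]
orientation: [0.001, -0.121, 0.993, -0.0]
wrist_force: [-0.3, 0.1, -0.9]
finger_gap: 0.0553
grip_force: 0.0
[-0.086  0.333  0.237  1.478  0.    -0.328]
[ 169    0   82   36 2571] [210.5  15.6] [ 0.4507 -0.0654  0.164 ]
[276 228  13   7  23] [282.3 230.2] [0.623 0.039 0.164]
[279 236   9   5  12] [283.2 238.7] [0.6319 0.0423 0.164 ]
```

The ring is found at (282.5,234.5) → (0.627, 0.040), which agrees with the grasp geometry to 2 mm. Next I move over the tester.

```bash
python3 -m jog '[[-1,0.0153,-0.0374,0,0],[-1,0.0153,-0.0374,0,0],[-1,0.0153,-0.0374,0,0],[-1,0.0153,-0.0374,0,0],[-1,0.0153,-0.0374,0,0]]'
python3 -m jog '[[-1,0.0153,-0.0374,0,0],[-1,0.0153,-0.0374,0,0],[-1,0.0153,-0.0374,0,0],[-1,0.0153,-0.0374,0,0],[-1,0,0,0,0]]'
python3 -m jog '[[-1,0,0,0,0]]'
python3 - <<'E'
from h import *
c=cam('wrist','w7.png');st=env.get_state();print(st['tcp_pos'],proj(c,(.534,-.33,.19)),proj(c,(.534,-.33,.066)))
im=c['img'];hsv=cv2.cvtColor(im,cv2.COLOR_RGB2HSV).astype(int)
H,Sa,V=hsv[...,0],hsv[...,1],hsv[...,2]
for n,m in (('brown',((H<14)|(H>172))&(Sa>90)&(V>25)&(V<150)),('green',(H>60)&(H<90)&(Sa>60)&(V>30)),('black',(V<45)&(Sa<110))):
    m=cv2.morphologyEx(m.astype(np.uint8),cv2.MORPH_OPEN,np.ones((3,3)))
    k,l,S,C=cv2.connectedComponentsWithStats(m)
    for i in range(1,k):
        if S[i,4]>80:
            p=np.argwhere(l==i)[:,::-1].astype(np.float32); print(n,S[i],C[i].round(1),[np.round(q,1) for q in cv2.minAreaRect(p)])
E
```

```text
clock: 11.97
tcp_pos: [0.5559, -0.1712, 0.3099]
orientation: [-0.001, -0.121, 0.993, 0.001]
wrist_force: [-0.3, -0.1, 0.5]
finger_gap: 0.0856
grip_force: 0.0
clock: 12.38
tcp_pos: [0.5315, -0.3366, 0.3083]
orientation: [-0.002, -0.117, 0.993, 0.0]
wrist_force: [-0.5, 2.1, -0.2]
finger_gap: 0.0851
grip_force: 0.0
clock: 12.47
tcp_pos: [0.5323, -0.332, 0.309]
orientation: [-0.001, -0.119, 0.993, 0.002]
wrist_force: [-0.5, 1.1, -0.3]
finger_gap: 0.0855
grip_force: 0.0
[ 0.53277208 -0.33035674  0.309611  ] (np.float64(283.20951165909594), np.float64(206.37317893370872)) (np.float64(282.5553492317408), np.float64(178.73923876268427))
brown [476  69  30  16 104] [490.5  76.3] [array([490.5,  76.5]), array([ 3.1, 32.6]), np.float64(63.4)]
brown [425  84  49  26 184] [450.1  95.8] [array([448.6,  95.7]), array([ 4.5, 54.1]), np.float64(63.4)]
brown [ 246  134   75   79 3033] [281.5 162. ] [array([282.1, 172.7]), array([69.9, 73. ]), np.float64(6.3)]
brown [418 213  18  13 181] [426.4 218.6] [array([426.5, 219. ]), array([12., 17.]), np.float64(90.0)]
brown [489 213  17  10 152] [496.8 217.4] [array([497. , 217.5]), array([ 9., 16.]), np.float64(90.0)]
brown [411 235  21  46 657] [420.4 260.1] [array([420.9, 258.3]), array([16.5, 45.4]), np.float64(8.1)]
green [257 177  17  23 254] [263.5 187.3] [array([263.2, 188.1]), array([15.2, 21.1]), np.float64(16.7)]
green [296 182  12  16 116] [302.1 188.2] [array([301.5, 189.5]), array([15., 11.]), np.float64(90.0)]
black [ 405    0  133   25 1838] [473.7   8.1] [array([471.,  12.]), array([ 24., 132.]), np.float64(90.0)]
black [ 267  183   34   39 1132] [283.4 202.4] [array([284. , 202.1]), array([32.7, 36.7]), np.float64(6.3)]
black [    0   259   560   161 47729] [281.3 366.5] [array([279.5, 339. ]), array([160., 559.]), np.float64(90.0)]
```

The grip shows at (283.5,206.5), which agrees with (0.534,-0.330). The stand is turned 6.3° relative to the gripper, and the dial width lies along the closing line. I turn, descend and grip.

```bash
python3 -m jog '[[-1,-0.001,0,0,6.3],[-1,0,0,0.03,0],[-1,0,0,0.03,0],[-1,0,0,0.03,0],[-1,0,0,0.03,0]]' 30
python3 -m jog '[[-1,0,0,0.03,0],[-1,0,0,0.0025,0],[-1,0,0,0,0],[0,0,0,0,0],[0,0,0,0,0]]'
python3 -m jog '[[0.1,0,0,0,0],[0.3,0,0,0,0],[0.5,0,0,0,0],[1,0,0,0,0],[1,0,0,0,0]]'
```

```text
clock: 12.93
tcp_pos: [0.5348, -0.3272, 0.1903]
orientation: [-0.0, -0.068, 0.998, 0.0]
wrist_force: [-0.3, 0.3, -0.2]
finger_gap: 0.0852
grip_force: 0.0
clock: 13.35
tcp_pos: [0.536, -0.3299, 0.1618]
orientation: [0.001, -0.067, 0.998, -0.001]
wrist_force: [0.4, -0.1, 0.2]
finger_gap: 0.0636
grip_force: 0.0
clock: 13.77
tcp_pos: [0.5353, -0.3301, 0.1609]
orientation: [0.001, -0.066, 0.998, -0.001]
wrist_force: [-0.1, 0.7, 5.4]
finger_gap: 0.0297
grip_force: 30.6
```

```bash
python3 -m jog '[[1,0,0,0,0],[1,0,0,0,0],[1,0,0,-0.01,0],[1,0,0,-0.02,0],[1,0,0,-0.02,0]]' 80
python3 -m jog '[[1,0,0,-0.02,0],[1,0,0,-0.025,0],[1,0,0,-0.035,0],[1,0,0,-0.035,0],[1,0,0,-0.035,0]]'
python3 -m jog '[[1,0,0,0,0],[1,0,0,0,0]]'
python3 - <<'E'
from h import *
s=cam('scene','s8.png');d=cam('side','d8.png');c=cam('wrist','w8.png');st=env.get_state();t=st['tcp_pos'];print(t,st['orientation'],st['wrist_force'])
for n,q in(('s',s),('d',d)):
    u,v=proj(q,t-[0,0,.15]);print(n,'tip pred',u,v)
    u0,v0=int(u),int(v);p=cv2.cvtColor(q['img'],cv2.COLOR_RGB2HSV)[v0-22:v0+16:2,u0-8:u0+9]
    for r in p: print(' '.join('%3d/%3d/%3d'%tuple(x) for x in r[::2]))
E
```

```text
clock: 14.18
tcp_pos: [0.5339, -0.3294, 0.2087]
orientation: [-0.001, -0.066, 0.998, 0.001]
wrist_force: [0.9, -0.3, -3.4]
finger_gap: 0.0291
grip_force: 80.2
clock: 14.6
tcp_pos: [0.5338, -0.3292, 0.3604]
orientation: [-0.001, -0.066, 0.998, 0.001]
wrist_force: [2.0, -1.4, -2.7]
finger_gap: 0.029
grip_force: 80.3
clock: 14.77
tcp_pos: [0.5352, -0.3303, 0.3617]
orientation: [0.002, -0.066, 0.998, -0.002]
wrist_force: [0.4, 0.1, -4.3]
finger_gap: 0.0292
grip_force: 80.5
[ 0.53403038 -0.32932201  0.3571275 ] [-0.00141814 -0.06624134  0.99780173  0.0013324 ] [ 0.2535674  -0.24553953 -2.15752891]
s tip pred 407.930111750859 232.37965842722627
 30/  3/239  21/  8/214  24/ 12/105  20/ 12/125  20/ 12/131  90/  5/102 100/ 12/128  99/ 13/134 100/ 11/141
 23/  4/234  21/ 11/169  20/ 12/131  25/ 12/132  20/ 12/133  60/  3/ 75  90/  4/ 65 105/  7/ 76 105/  6/ 85
 23/ 13/178  20/ 12/130  24/ 13/ 99  24/ 13/ 98  25/ 13/114  95/ 13/116 100/  8/ 91 105/ 12/132  90/  6/ 87
 23/ 12/169  20/ 14/168  24/ 13/ 97  23/ 11/ 96  24/ 12/104 102/ 10/122  95/ 11/135  96/  9/138  75/  5/104
 26/ 11/162  23/ 14/1
[... 2998 characters left out ...]
/165  16/ 57/160  17/ 60/161  18/ 56/ 91  17/ 62/ 94
 17/ 54/108  17/ 60/106  14/ 60/106  20/ 54/ 94  16/ 61/ 92  18/ 58/101  16/ 57/ 99  17/ 59/ 91  18/ 60/ 93
 17/ 54/ 94  17/ 60/154  17/ 62/ 95  17/ 60/ 97  17/ 57/ 94  17/ 68/ 79  14/108/ 83  13/144/133  13/147/144
 16/ 75/102  17/ 53/ 96  15/ 88/ 81  12/120/ 83  13/124/ 80  14/148/138  13/148/140  13/148/143  13/149/144
 14/111/ 87  14/145/135  13/148/138  13/152/143  13/146/143  13/147/149  13/148/155  13/147/147  14/144/117
 14/129/ 83  13/137/ 84  13/144/122  13/148/155  14/147/137  13/145/104  13/137/ 93  14/149/ 87  13/141/ 85
 13/133/ 88  13/143/ 93  13/140/ 89  13/135/ 89  13/139/ 88  13/136/ 86  15/115/ 84  16/ 75/ 85  17/ 62/164
```

The brass tip shows within a pixel of its predicted place in both views: (409,231) in scene and (320,248) in side. I carry it over the ring.

```bash
python3 -m jog '[[1,-0.0117,0.02955,0,0],[1,-0.0117,0.02955,0,0],[1,-0.0117,0.02955,0,0],[1,-0.0117,0.02955,0,0],[1,-0.0117,0.02955,0,0]]'
python3 -m jog '[[1,-0.0117,0.02955,0,0],[1,-0.0117,0.02955,0,0],[1,-0.0117,0.02955,0,0],[1,-0.0117,0.02955,0,0],[1,-0.0117,0.02955,0,0]]'
python3 -m jog '[[1,-0.0117,0.02955,0,0],[1,-0.0117,0.02955,0,0],[1,0,0,0,0],[1,0,0,0.012,0],[1,0,0,0.012,0]]'
python3 -m jog '[[1,0,0,0,0],[1,0,0,0,0]]'
cat > m.py <<'E'
from h import *
def blob(q,pt,r,w,old=None):
    u,v=map(int,proj(q,pt)); im=(old if old is not None else q['img'])[v-r:v+r,u-r:u+r]
    W=w(im.astype(float)); ys,xs=np.mgrid[v-r:v+r,u-r:u+r]
    return (xs*W).sum()/W.sum(),(ys*W).sum()/W.sum(),W.sum()
brass=lambda i:(lambda s:np.where(s>60,s,0))((i[...,0]-i[...,2])-0)
blue=lambda i:np.clip(i[...,2]-i[...,0]-4,0,None)
E
python3 - <<'E'
from m import *
s=cam('scene','s9.png');d=cam('side','d9.png');t=env.get_state()['tcp_pos'];print(t)
R=np.array([.627,.0403,.164]);T=t-[0,0,.145]
b=[blob(q,T,6,brass) for q in(s,d)];print('tip',b,[proj(q,T) for q in (s,d)])
X=tri(ray(s,*b[0][:2]),ray(d,*b[1][:2]));print('ball',X, X-t)
o=[cv2.imread(f'pics/{n}6.png')[:,:,::-1] for n in 'sd']
g=[blob(q,R,6,blue,i) for q,i in zip((s,d),o)];print('ring',g,[proj(q,R) for q in (s,d)])
print(tri(ray(s,*g[0][:2]),ray(d,*g[1][:2])))
E
```

```text
clock: 15.33
tcp_pos: [0.5723, -0.1738, 0.3569]
orientation: [-0.002, -0.066, 0.998, 0.001]
wrist_force: [1.1, 0.1, -4.3]
finger_gap: 0.0291
grip_force: 80.5
clock: 15.75
tcp_pos: [0.6107, -0.0196, 0.357]
orientation: [-0.002, -0.066, 0.998, 0.0]
wrist_force: [0.0, -0.6, -3.4]
finger_gap: 0.0292
grip_force: 80.5
clock: 16.17
tcp_pos: [0.6265, 0.0414, 0.3333]
orientation: [-0.001, -0.067, 0.998, 0.0]
wrist_force: [1.1, -1.4, -3.4]
finger_gap: 0.0289
grip_force: 81.1
clock: 16.33
tcp_pos: [0.6257, 0.0404, 0.333]
orientation: [-0.003, -0.066, 0.998, 0.0]
wrist_force: [0.2, 0.0, -3.0]
finger_gap: 0.0288
grip_force: 80.9
[0.62655288 0.04012507 0.3350006 ]
tip [(np.float64(281.24750830564784), np.float64(170.43687707641195), np.float64(602.0)), (np.float64(312.70512820512823), np.float64(184.37179487179486), np.float64(390.0))] [(np.float64(282.69108791130907), np.float64(168.80535550697232)), (np.float64(313.21207164486106), np.float64(183.7524174200998))]
ball [0.62610416 0.04428068 0.18527373] [-0.00044872  0.00415561 -0.14972688]
ring [(np.float64(282.0719424460432), np.float64(178.8273381294964), np.float64(139.0)), (np.float64(313.258064516129), np.float64(192.74193548387098), np.float64(31.0))] [(np.float64(282.59625471862597), np.float64(177.83866807930985)), (np.float64(313.1385879996444), np.float64(191.93268569254573))]
[0.62810243 0.04271016 0.16001445]
```

The tip is about 2.5 mm off the ring in the same two cameras. I correct for that, descend, and use averaged forces.

```bash
python3 -m jog '[[1,-0.0013,-0.0014,0,0],[1,0,0,0.006,0],[1,0,0,0.006,0],[1,0,0,0.003,0],[1,0,0,0,0]]'
python3 -m jog '[[1,0,0,0,0],[1,0,0,0,0]]'
cat > f.py <<'E'
from m import *
r=[]
for i in range(4):
    env.read_camera('scene'); s=env.get_state(); r.append(np.r_[s['tcp_pos'],s['wrist_force']])
print(np.mean(r,0).round(4),np.std(r,0).round(4))
E
python3 f.py
python3 - <<'E'
from m import *
s=cam('scene','s10.png');d=cam('side','d10.png');t=env.get_state()['tcp_pos']
T=t-[0,0,.145]
b=[blob(q,T,6,brass) for q in(s,d)];X=tri(ray(s,*b[0][:2]),ray(d,*b[1][:2]));print(b,X,X-[.6281,.0427,.160])
E
```

```text
clock: 16.85
tcp_pos: [0.6278, 0.0391, 0.319]
orientation: [-0.001, -0.066, 0.998, 0.0]
wrist_force: [0.2, 0.1, -3.0]
finger_gap: 0.0289
grip_force: 81.0
clock: 17.02
tcp_pos: [0.6283, 0.0392, 0.3204]
orientation: [0.0, -0.066, 0.998, 0.0]
wrist_force: [-0.3, 0.3, -3.5]
finger_gap: 0.0287
grip_force: 81.0
[ 0.6284  0.0392  0.3206  0.1377 -0.0275 -3.3215] [0.     0.     0.     0.5399 0.186  0.3226]
[(np.float64(282.28476821192055), np.float64(174.41390728476821), np.float64(604.0)), (np.float64(313.31800766283527), np.float64(188.6743295019157), np.float64(261.0))] [0.62773687 0.04199593 0.17324209] [-0.00036313 -0.00070407  0.01324209]
```

Tip and ring now agree to under 1 mm, with about 6.5–8 mm left to descend.

```bash
python3 -m jog '[[1,0,0,0.003,0],[1,0,0,0.002,0],[1,0,0,0,0],[1,0,0,0,0],[1,0,0,0,0]]'; python3 f.py
python3 -m jog '[[1,0,0,0.002,0],[1,0,0,0,0],[1,0,0,0,0],[1,0,0,0,0]]'; python3 f.py
python3 -m jog '[[1,0,0,0.001,0],[1,0,0,0,0],[1,0,0,0,0],[1,0,0,0,0]]'; python3 f.py
```

```text
clock: 17.73
tcp_pos: [0.6283, 0.0392, 0.3152]
orientation: [-0.0, -0.066, 0.998, 0.0]
wrist_force: [0.5, 0.5, -2.9]
finger_gap: 0.0293
grip_force: 81.0
[ 0.6284  0.0392  0.3154 -0.1646  0.413  -3.2857] [0.     0.     0.     0.4018 0.3342 0.1707]
clock: 18.27
tcp_pos: [0.6285, 0.0392, 0.3136]
orientation: [0.0, -0.066, 0.998, 0.0]
wrist_force: [0.9, 0.2, -2.9]
finger_gap: 0.029
grip_force: 81.0
[ 0.6285  0.0392  0.3135  0.0316 -0.2031 -1.7116] [0.     0.     0.     0.6126 0.3358 0.1873]
clock: 18.8
tcp_pos: [0.6284, 0.0392, 0.3124]
orientation: [0.0, -0.066, 0.998, 0.0]
wrist_force: [1.2, 0.2, 0.5]
finger_gap: 0.0293
grip_force: 80.9
[ 0.6284  0.0392  0.3124  0.6178 -0.0519 -0.6239] [0.     0.     0.     0.5148 0.4597 0.18  ]
```

Contact came at z ≈ 0.314 and the tip is pressed about 1.8 mm. I press about 2.7 mm further.

```bash
python3 -m jog '[[1,0,0,0.0007,0],[1,0,0,0.0008,0],[1,0,0,0,0],[1,0,0,0,0],[1,0,0,0,0]]'; python3 f.py
python3 -m jog '[[1,0,0,0.0006,0],[1,0,0,0.0006,0],[1,0,0,0,0],[1,0,0,0,0],[1,0,0,0,0]]'; python3 f.py; python3 f.py
```

```text
clock: 19.42
tcp_pos: [0.6284, 0.0392, 0.311]
orientation: [0.0, -0.066, 0.998, 0.0]
wrist_force: [0.6, -0.2, 0.6]
finger_gap: 0.0287
grip_force: 81.1
[0.6284 0.0392 0.3109 0.3583 0.1715 0.2665] [0.     0.     0.     0.3991 0.3225 0.3206]
clock: 20.03
tcp_pos: [0.6284, 0.0392, 0.3097]
orientation: [0.0, -0.066, 0.998, 0.0]
wrist_force: [0.2, -0.6, 2.0]
finger_gap: 0.0291
grip_force: 81.2
[0.6284 0.0392 0.3097 0.2428 0.2144 1.2024] [0.     0.     0.     0.5828 0.2648 0.3798]
[0.6284 0.0392 0.3096 0.9015 0.3488 1.3633] [0.     0.     0.     0.3857 0.5699 0.6189]
```

Force gives 4.2 mm and height gives 4.3 mm, near the middle of the green sector. One last check of the tip position against the ring, then hand in.

```bash
python3 - <<'E'
from m import *
s=cam('scene','s11.png');d=cam('side','d11.png');t=env.get_state()['tcp_pos']
T=np.array([t[0],t[1],.169])
b=[blob(q,T,5,brass) for q in(s,d)];X=tri(ray(s,*b[0][:2]),ray(d,*b[1][:2]));e=X-[.6281,.0427,.160];print(X,e)
if np.hypot(*e[:2])<.004: print(env.hand_in())
E
```

```text
[0.62849828 0.04238182 0.16567438] [ 0.00039828 -0.00031818  0.00567438]
the job is handed in; nothing more can be done
None
```

The plaque stands released in the middle slot, ring uppermost. The tester is held upright with its tip within about 1 mm of the ring's middle, pressed about 4.3 mm by force and height (needle not read from a picture, but green is 3–6 mm). The job is handed in.

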